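# Set the length slide of a tube-cutting jig against its red stop

### The job

On the tube-cutting jig, press down the yellow pad in the middle of the black slide to free its brake and, keeping the pad pressed, push the slide along its rail until it meets the red stop. Then let the pad spring back up so that the brake holds the slide there. Use only the fingertips: do not drag the slide while its brake is on, and leave the other things on the bench where they are.

Things in the scene. Friction and masses are not known exactly. Their poses are not given: they have to be found in the camera images.
- jig: the fixed tube-cutting jig: a grey base plate 90 x 440 x 10 mm carrying a straight aluminium rail 32 mm wide, its top 34 mm above the bench. Origin at the centre of its underside, on the bench; its y axis runs along the rail, its z axis up. At its +y end stand a 50 x 14 mm steel block 40 mm high and a brass tube lying on it, top 52 mm high
- slide (a joint): place in m of the slide on the rail from the jig's centre, growing towards the jig's +y. The slide is a black plastic saddle, 84 mm long along the rail and 46 mm wide, with an upright wall 12 mm thick at each end (wall tops 62.5 mm above the bench); the clear space between the walls is 60 mm long, open at the sides, and filled at its bottom by the yellow pad. Brake free, it slides with about 1 N; brake on, it holds against 10 to 15 N
- brake (a joint): how far in m the yellow brake pad is pressed down: 0 up (brake on), 0.005 fully down (brake free). It is a spring: it gives way above about 9 N and is fully down, on a hard stop, at about 11 N; the brake is free from about 1 mm on
- pad_top (a point): centre of the top face of the yellow brake pad, which is also the slide's middle. The pad is 36 mm wide and 56 mm long along the rail, flat; its top is 53.5 mm above the bench when up and 48.5 mm when pressed; the slide's end walls rise 9 mm above it when it is up and 14 mm when it is pressed. The pad travels with the slide
- red_stop: the red stop, the one to go to: a red block clamped on the rail, immovable, 20 mm long along the rail, 50 mm wide, standing 24 mm above the rail (58 mm above the bench), with a small round red screw 12 mm in diameter on top, 68 mm above the bench. Origin at the middle of its underside, on top of the rail. It may be at either end of the slide's way. The slide meets it when the pad's centre is 52 mm from this origin, measured along the rail
- grey_stop: a like stop of bare aluminium at the other end of the slide's way; not the one wanted
- hammer: ball hammer with a wooden handle, 240 mm long, lying loose; leave alone
- dish: round aluminium dish, 120 mm across, 25 mm high, loose; leave alone
- anvil: small steel horn anvil on a round foot 60 mm across, 53 mm high, loose; leave alone
- bur_box: open wooden box, 80 x 120 x 45 mm, loose; leave alone
- tube_long: brass tube, 18 mm in diameter, 45 mm high, standing loose; leave alone
- tube_short: brass tube, 18 mm in diameter, 25 mm high, standing loose; leave alone
- gold_band: gold ring, 22 mm in diameter, 6 mm high, lying loose; leave alone

How it is judged:
On the way, in this order (a step that is already met when the one before it is completed fails the run):
1. the yellow pad is pressed, freeing the brake, before the slide has been shifted (by 15 mm or more) (distance of pad_top from where it was at the start of the episode below 0.015 m and value of joint brake above 0.002 m and not (horizontal distance between pad_top and red_stop below 0.054 m)), for 0.1 s.
2. the slide meets the red stop with its pad still pressed (horizontal distance between pad_top and red_stop below 0.054 m and value of joint brake above 0.001 m), for 0.1 s.
At the end, for the whole second after the job is handed in: the slide rests against the red stop (gap at most 2 mm), its yellow pad is up again (pressed less than 0.8 mm), and it is at rest (horizontal distance between pad_top and red_stop below 0.054 m and value of joint brake below 0.0008 m and velocity of joint slide between -0.005 and 0.005 m/s); the robot touches nothing.
It fails at once if the slide is dragged while its brake is on (pad pressed less than 0.3 mm, slide moving faster than 30 mm/s) (value of joint brake below 0.0003 m and (velocity of joint slide above 0.03 m/s or velocity of joint slide below -0.03 m/s)).
It fails at once if another thing on the bench is moved or lifted by more than 15 mm (distance of any of hammer, dish, anvil, bur_box, tube_long, tube_short, gold_band from where it was at the start of the episode above 0.015 m).
It also fails if it takes over 48 s, if anything falls off the work surface, if the arm or the gripper's body presses on something with over 40 N, if the wrist force passes 120 N, or if a joint passes its speed limit or range.

### The arm

A 7-joint arm with a two-finger parallel gripper is mounted at the origin on the work surface. World frame = base frame: x ahead of the robot, y to its left, z up, the work surface at z = 0. Lengths are in m, angles in rad, forces in N, time in s.
With the tool pointing down it reaches from about 0.4 to 0.85 m from the base axis. Payload 10.4 kg.
Tool frame: the origin (TCP) lies at the very end of the fingers, on their centre line; the grasp point (between the pads) lies 19 mm behind it; z points along the fingers, y is the line along which they close (so a half turn about z gives the same grasp; the last joint's range is limited). The gripper opens to 85 mm and grips with 20 to 120 N. Pads are 22 mm wide; open, the fingers measure 114 mm over their backs; the gripper's body (76 mm by 85 mm) begins 54 mm behind the grasp point. The pads swing forward as they close: fully open they stand 13 mm farther back than shut.
Start: joints at [-1.249, 0.332, -0.065, 1.46, 0.022, 1.35, -0.088], TCP at [0.211, 0.588, 0.231] pointing down, gripper open.
Joint ranges: [-2.6, 2.6], [-0.5, 2.12], [-1.47, 1.34], [0.16, 2.42], [-1.27, 4.41], [0.06, 2.06], [-2.6, 2.6]. Speed limits (rad/s): [2.22, 2.22, 2.79, 2.79, 3.14, 3.14, 3.14].

### API

Orientations are given as a unit quaternion [x, y, z, w].
In Python, from workcell import * gives the robot as it stands.
- The arm moves only by the tool step_arm, never from a script. Its argument "commands" is one flat list of numbers, 7 for each row, row after row: the finger opening in mm, from 0 to 85.4, then the shift along the world's x, y, z as a fraction of full scale, then the turn, a rotation vector about the world's x, y, z as a fraction of full scale. A call has exactly 10 rows; each row is the pose to reach, as a shift and turn from the pose commanded when the call began, turning the shorter way round; what a row does not reach only later rows make up. Full scale, the value 1, is 0.6 m for a shift and pi rad for a turn. A row lasts 1/8 s, in which the tool goes at most 62.5 mm and 10.7 degrees, less where a joint would pass 70% of its speed; a pose out of reach is approached as far as the arm can. A call with a number of a shift or a turn outside -1 to 1 is refused whole. A call with a gripper value outside its range is refused whole. The fingers move at their own pace and stop on an object; "squeeze" is the grip in N (left out, the last holds). Time passes only in rows, so rows that repeat a pose let the fingers close, or fill a call up. It gives the time, the measured TCP pose, the force, the opening and the grip force at its end, in the units of the state.
- get_obs(): the state, without advancing time (a new reading comes with each control period).
- camera(name): name is "scene" or "top" or "wrist"; returns the picture (384x512x3 uint8, red, green, blue); there is no depth.
- camera_params(name): a dict with "mtx" (3x3 intrinsics, pixels), "extrinsics" (4x4, takes a point from world to camera coordinates); the wrist camera has in their place "tool_from_camera" (4x4, takes a point from camera to tool coordinates, whose origin is the TCP and whose axes are the flange's). Camera axes: x right, y down, z forward; pixel columns grow to the right and rows downward; lengths in m; the calibration is good to about 2 mm. The wrist camera is an equidistant fisheye: a pixel r from the principal point sees the ray r / f radians off the axis. A picture is of the moment at which its call begins: read the wrist's pose just before it. camera_params takes no time and is no camera call.
- hand_in(): hands the job in; it is judged then, once.
The state is a dict: "clock": time; "joint_pos": joint angles; "joint_velocities": joint speeds; "tau": joint torques, N m; "position": TCP position; "ee_rot": TCP orientation; "ft_force": force on the tool from outside, world axes, zero at the start; "torque": the same for the moment, N m; "grip_width": opening from 0.0 (shut) to 1.0 (fully open); "grasp_force": force on a finger pad.
Only numpy, scipy, OpenCV 4.12 (cv2) and the standard library are available. Lean on these libraries where they do the work, as an engineer would, in place of code of your own. Each camera call takes 0.05 s, during which the arm holds its last target. There are 200 camera calls.

## Working session

There is one attempt and no reset: what is moved stays moved. The work goes in short steps, Python scripts to look and compute and a tool call to move; the robot and the scene stay as the last step left them, time stands still between calls to the robot, and variables do not carry over. Pictures are saved under pics/ and viewed, at most 10 in all, crops included, and the job is handed in when it is done.

Besides the shell and the picture viewer there is one more tool, called after ">>>" by a JSON object that holds its "method" and its "body". step_arm: Moves the arm, as the interface text tells. Its arguments: {"type":"object","properties":{"commands":{"type":"array","items":{"type":"number"}},"squeeze":{"type":"number"}},"required":["commands"]}

```bash
mkdir -p pics; python3 - <<'E'
from workcell import *
import cv2,numpy as np
o=get_obs();print(o['clock'],o['position'],o['ee_rot'],o['grip_width'])
for n in('top','scene'):
    im=camera(n);cv2.imwrite(f'pics/{n}0.png',im[:,:,::-1]);p=camera_params(n);print(n,p['mtx'],p['extrinsics'])
E
```

```text
0.0 [0.21112159 0.58787192 0.23052915] [ 1.71532914e-01  9.85178141e-01 -6.93979244e-04 -9.12089834e-05] 0.9965943535426641
top [[366.35668426   0.         253.76453933]
 [  0.         366.35668426 193.25754444]
 [  0.           0.           1.        ]] [[-0.01274593 -0.99988232  0.008538   -0.01952999]
 [-0.99717975  0.01207898 -0.07407184  0.56456902]
 [ 0.07395999 -0.00945803 -0.99721636  1.18191062]
 [ 0.          0.          0.          1.        ]]
scene [[461.59947648   0.         254.22509718]
 [  0.         461.59947648 193.58169459]
 [  0.           0.           1.        ]] [[ 0.67695687  0.73580052 -0.01808267 -0.38280119]
 [ 0.48027975 -0.46022068 -0.74667817 -0.21642802]
 [-0.55772821  0.49678418 -0.66493964  1.5912625 ]
 [ 0.          0.          0.          1.        ]]
```

View pics/top0.png

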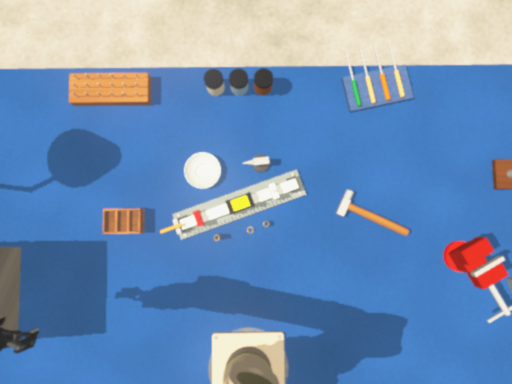

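View pics/scene0.png

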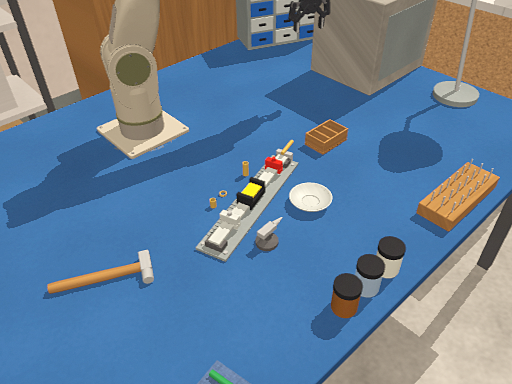

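The top view shows the yellow pad at about (240,203) and the red stop at about (198,217), next to the tube end. The grey stop is at about (270,190). I'll measure these by colour mask.

```bash
cat > h.py <<'E'
import cv2,numpy as np
def mask(im,c):
    h=cv2.cvtColor(im,cv2.COLOR_RGB2HSV)
    if c=='y': return cv2.inRange(h,(25,150,120),(35,255,255))
    return cv2.inRange(h,(0,170,90),(5,255,255))|cv2.inRange(h,(173,170,90),(180,255,255))
def blobs(m,amin=20):
    n,l,s,c=cv2.connectedComponentsWithStats(m)
    return [(s[i,4],c[i],cv2.minAreaRect(np.argwhere(l==i)[:,::-1].astype(np.float32))) for i in range(1,n) if s[i,4]>=amin]
def cast(p,px,z):
    E=p['extrinsics'];R=E[:3,:3];C=-R.T@E[:3,3]
    d=R.T@np.linalg.inv(p['mtx'])@[px[0],px[1],1]
    return C+d*(z-C[2])/d[2]
E
python3 - <<'E'
from h import *
from workcell import camera_params
for n in('top','scene'):
    im=cv2.imread(f'pics/{n}0.png')[:,:,::-1].copy();p=camera_params(n)
    for c,z in(('y',.0535),('r',.058)):
        for a,q,r in blobs(mask(im,c)):
            print(n,c,a,q.round(1),cast(p,q,z).round(4),[cast(p,b,z)[:2].round(3).tolist() for b in cv2.boxPoints(r)])
E
```

```text
top y 212 [239.9 202.8] [0.5321 0.0182 0.0535] [[0.539, 0.052], [0.56, -0.002], [0.525, -0.016], [0.504, 0.038]]
top r 41 [198.2 217.6] [0.4865 0.1504 0.058 ] [[0.503, 0.162], [0.506, 0.152], [0.469, 0.139], [0.466, 0.148]]
top r 1186 [466.9 254.2] [ 0.3604 -0.6971  0.058 ] [[0.396, -0.619], [0.416, -0.774], [0.316, -0.784], [0.295, -0.629]]
top r 426 [490.  276.6] [ 0.2897 -0.7661  0.058 ] [[0.292, -0.703], [0.331, -0.808], [0.284, -0.824], [0.246, -0.719]]
scene y 155 [251.1 189.4] [0.5308 0.0217 0.0535] [[0.521, -0.006], [0.501, 0.053], [0.542, 0.049], [0.561, -0.009]]
scene r 183 [273.6 163.9] [0.4964 0.1419 0.058 ] [[0.484, 0.108], [0.45, 0.16], [0.509, 0.174], [0.54, 0.123]]
```

>>> {"method": "step_arm", "body": {"commands": [0,0.534,-0.947,-0.083,0,0,0.214,0,0.534,-0.947,-0.083,0,0,0.214,0,0.534,-0.947,-0.083,0,0,0.214,0,0.534,-0.947,-0.083,0,0,0.214,0,0.534,-0.947,-0.083,0,0,0.214,0,0.534,-0.947,-0.083,0,0,0.214,0,0.534,-0.947,-0.083,0,0,0.214,0,0.534,-0.947,-0.083,0,0,0.214,0,0.534,-0.947,-0.083,0,0,0.214,0,0.534,-0.947,-0.083,0,0,0.214], "squeeze": 40}}

```text
clock: 1.35
position: [0.516, 0.0471, 0.1839]
ee_rot: [-0.163, 0.987, 0.0, 0.0]
ft_force: [-0.3, 1.1, -0.1]
grip_width: 0.003
grasp_force: 0.0
```

```bash
cat >> h.py <<'E'
from scipy.spatial.transform import Rotation as Ro
def wcast(p,o,px,z):
    M=np.array(p['mtx']);T=np.array(p['tool_from_camera'])
    v=np.array([px[0]-M[0,2],px[1]-M[1,2]]);r=np.hypot(*v);t=r/M[0,0]
    d=np.r_[v/r*np.sin(t),np.cos(t)]
    R=Ro.from_quat(o['ee_rot']).as_matrix()
    C=R@T[:3,3]+o['position'];d=R@T[:3,:3]@d
    return C+d*(z-C[2])/d[2]
E
python3 - <<'E'
from h import *
from workcell import *
o=get_obs();im=camera('wrist');cv2.imwrite('pics/w1.png',im[:,:,::-1]);p=camera_params('wrist')
print(o['clock'],o['position'],p)
for c,z in(('y',.0535),('r',.058)):
    for a,q,r in blobs(mask(im,c),40):
        b=cv2.boxPoints(r);print(c,a,q.round(1),wcast(p,o,q,z).round(4),b.round().tolist(),[wcast(p,o,k,z)[:2].round(4).tolist() for k in b])
E
```

```text
1.35 [0.51596716 0.04706456 0.18391784] {'mtx': array([[297.31863964,   0.        , 252.64922224],
       [  0.        , 297.31863964, 185.72405324],
       [  0.        ,   0.        ,   1.        ]]), 'tool_from_camera': array([[-3.12509560e-04, -9.51973821e-01, -3.06179271e-01,
         7.83145231e-02],
       [ 9.99999588e-01, -5.58451625e-04,  7.15665352e-04,
        -4.71115258e-04],
       [-8.52280992e-04, -3.06178921e-01,  9.51973604e-01,
        -1.42762714e-01],
       [ 0.00000000e+00,  0.00000000e+00,  0.00000000e+00,
         1.00000000e+00]])}
y 2158 [216.4 182.4] [0.5332 0.0157 0.0535] [[185.0, 165.0], [247.0, 165.0], [247.0, 200.0], [185.0, 200.0]] [[0.5262, -0.0184], [0.5073, 0.0382], [0.5408, 0.0494], [0.561, -0.0092]]
r 976 [356.4 179.1] [0.4845 0.1439 0.058 ] [[342.0, 205.0], [346.0, 152.0], [370.0, 154.0], [365.0, 207.0]] [[0.5143, 0.1408], [0.4634, 0.1227], [0.4565, 0.1465], [0.5082, 0.1663]]
```

View pics/w1.png

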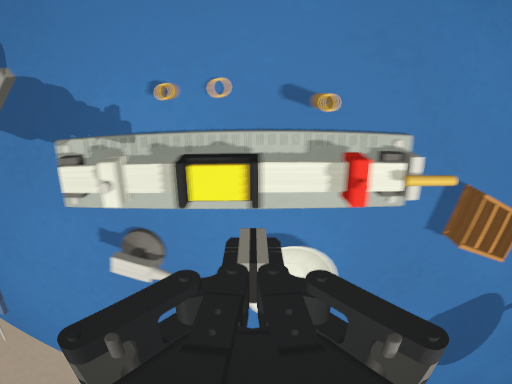

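The wrist view shows the yellow pad at columns 185–247, rows 165–200, and the red stop at columns 342–370. The rail runs 18.7° off the y axis and the tool is already aligned with it. The pad centre is about (0.5335, 0.0155) and the travel is about 86 mm.

>>> {"method": "step_arm", "body": {"commands": [0,0.029,-0.0525,-0.05,0,0,0,0,0.029,-0.0525,-0.1333,0,0,0,0,0.029,-0.0525,-0.1333,0,0,0,0,0.029,-0.0525,-0.1333,0,0,0,0,0.029,-0.0525,-0.1333,0,0,0,0,0.029,-0.0525,-0.1333,0,0,0,0,0.029,-0.0525,-0.1333,0,0,0,0,0.029,-0.0525,-0.1333,0,0,0,0,0.029,-0.0525,-0.1333,0,0,0,0,0.029,-0.0525,-0.1333,0,0,0]}}

```text
clock: 2.65
position: [0.5328, 0.0174, 0.1041]
ee_rot: [-0.163, 0.987, 0.0, -0.0]
ft_force: [0.5, 1.2, -0.9]
grip_width: 0.001
grasp_force: 0.0
```

```bash
python3 - <<'E'
from h import *
from workcell import *
o=get_obs();im=camera('wrist');p=camera_params('wrist');print(o['position'],o['ft_force'])
cv2.imwrite('pics/w2.png',im[:,:,::-1])
for c,z in(('y',.0535),('r',.058)):
    for a,q,r in blobs(mask(im,c),40):
        b=cv2.boxPoints(r);w=np.array([wcast(p,o,k,z)[:2] for k in b]);print(c,a,b.round().tolist(),w.round(4).tolist(),w.mean(0))
E
```

```text
[0.53280404 0.01736539 0.10408618] [ 0.48155153  1.15471939 -0.88104349]
y 3645 [[216.0, 183.0], [296.0, 183.0], [296.0, 230.0], [216.0, 230.0]] [[0.5238, -0.0125], [0.5062, 0.0394], [0.5396, 0.0527], [0.5582, -0.0025]] [0.53196095 0.01927005]
r 2233 [[400.0, 231.0], [410.0, 162.0], [453.0, 169.0], [443.0, 237.0]] [[0.5145, 0.1313], [0.4633, 0.1127], [0.4531, 0.1544], [0.5079, 0.1782]] [0.48469734 0.14413716]
```

View pics/w2.png

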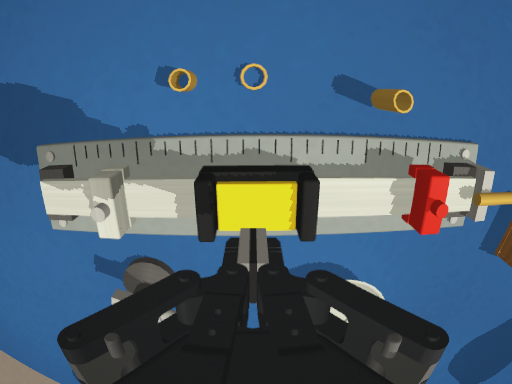

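The fingertips (column 253) are centred over the pad (columns 216–296) and the way to the red stop is clear. I'll press down now.

>>> {"method": "step_arm", "body": {"commands": [0,0,0,-0.033,0,0,0,0,0,0,-0.067,0,0,0,0,0,0,-0.077,0,0,0,0,0,0,-0.083,0,0,0,0,0,0,-0.088,0,0,0,0,0,0,-0.092,0,0,0,0,0,0,-0.094,0,0,0,0,0,0,-0.095,0,0,0,0,0,0,-0.095,0,0,0,0,0,0,-0.095,0,0,0]}}

```text
clock: 3.95
position: [0.5333, 0.0172, 0.0486]
ee_rot: [-0.163, 0.987, 0.0, 0.001]
ft_force: [-5.4, -0.6, 11.8]
grip_width: 0.001
grasp_force: 5.6
```

>>> {"method": "step_arm", "body": {"commands": [0,0,0,-0.003,0,0,0,0,0,0,-0.005,0,0,0,0,-0.003,0.009,-0.005,0,0,0,0,-0.007,0.021,-0.005,0,0,0,0,-0.012,0.035,-0.005,0,0,0,0,-0.017,0.05,-0.005,0,0,0,0,-0.022,0.065,-0.005,0,0,0,0,-0.027,0.08,-0.005,0,0,0,0,-0.031,0.092,-0.005,0,0,0,0,-0.032,0.095,-0.005,0,0,0]}}

```text
clock: 5.2
position: [0.514, 0.0737, 0.0481]
ee_rot: [-0.163, 0.987, 0.0, 0.0]
ft_force: [-20.9, -8.9, 47.7]
grip_width: -0.001
grasp_force: 23.7
```

```bash
python3 - <<'E'
from h import *
from workcell import *
o=get_obs();im=camera('wrist');p=camera_params('wrist');print(o['position'],o['ft_force'])
cv2.imwrite('pics/w3.png',im[:,:,::-1])
for c,z in(('y',.0485),('r',.058)):
    for a,q,r in blobs(mask(im,c),40):
        b=cv2.boxPoints(r);w=np.array([wcast(p,o,k,z)[:2] for k in b]);print(c,a,b.round().tolist(),w.mean(0))
E
```

```text
[0.51404695 0.07372713 0.04806965] [-20.91784102  -8.93486508  47.65577053]
y 4050 [[206.0, 207.0], [310.0, 207.0], [310.0, 268.0], [206.0, 268.0]] [0.51142903 0.07561949]
r 4161 [[358.0, 277.0], [372.0, 179.0], [429.0, 188.0], [415.0, 285.0]] [0.48296331 0.1459179 ]
```

View pics/w3.png

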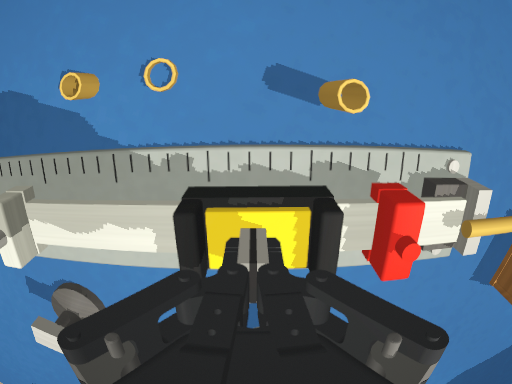

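The slide has moved with the fingertips and the pad is still pressed. About 26 mm remains to the red stop. I'll ease the press a little and go on.

>>> {"method": "step_arm", "body": {"commands": [0,0,0,0.002,0,0,0,0,-0.003,0.008,0.002,0,0,0,0,-0.006,0.018,0.002,0,0,0,0,-0.009,0.028,0.002,0,0,0,0,-0.012,0.036,0.002,0,0,0,0,-0.014,0.042,0.002,0,0,0,0,-0.016,0.048,0.002,0,0,0,0,-0.018,0.053,0.002,0,0,0,0,-0.019,0.056,0.002,0,0,0,0,-0.019,0.056,0.002,0,0,0]}}

```text
clock: 6.5
position: [0.5048, 0.1042, 0.0483]
ee_rot: [-0.161, 0.987, -0.001, 0.002]
ft_force: [-3.8, -16.4, 27.3]
grip_width: -0.001
grasp_force: 13.2
```

```bash
python3 - <<'E'
from h import *
from workcell import *
o=get_obs();im=camera('wrist');p=camera_params('wrist');print(o['position'],o['ft_force'])
cv2.imwrite('pics/w4.png',im[:,:,::-1])
for c,z in(('y',.0485),('r',.058)):
    for a,q,r in blobs(mask(im,c),40):
        b=cv2.boxPoints(r);w=np.array([wcast(p,o,k,z)[:2] for k in b]);print(c,a,b.round().tolist(),w.mean(0))
E
```

```text
[0.5048034  0.10424921 0.04832943] [ -3.82929384 -16.44687082  27.3168336 ]
y 4161 [[201.0, 206.0], [306.0, 205.0], [307.0, 265.0], [202.0, 266.0]] [0.50180185 0.10349002]
r 3264 [[324.0, 182.0], [371.0, 178.0], [380.0, 279.0], [333.0, 283.0]] [0.48011575 0.15138819]
```

View pics/w4.png

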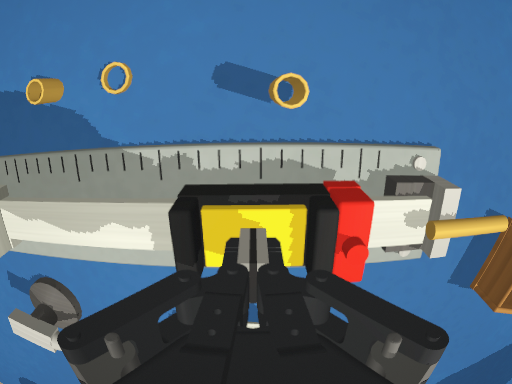

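The slide's wall is against the red stop at about column 330, and the force along the rail is about 14 N, so it has met the stop. I'll lift straight up.

>>> {"method": "step_arm", "body": {"commands": [0,0,0,0.003,0,0,0,0,0,0,0.006,0,0,0,0,0,0,0.01,0,0,0,0,0,0,0.015,0,0,0,0,0,0,0.025,0,0,0,0,0,0,0.05,0,0,0,0,0,0,0.1,0,0,0,0,0,0,0.13,0,0,0,0,0,0,0.13,0,0,0,0,0,0,0.13,0,0,0]}}

```text
clock: 7.8
position: [0.5019, 0.108, 0.123]
ee_rot: [-0.163, 0.987, 0.0, -0.0]
ft_force: [-0.0, -0.5, 0.4]
grip_width: -0.001
grasp_force: 0.0
```

```bash
python3 - <<'E'
from h import *
from workcell import *
o=get_obs();im=camera('wrist');p=camera_params('wrist');print(o['clock'],o['position'],o['ft_force'])
cv2.imwrite('pics/w5.png',im[:,:,::-1])
for c,z in(('y',.0535),('r',.058)):
    for a,q,r in blobs(mask(im,c),40):
        b=cv2.boxPoints(r);w=np.array([wcast(p,o,k,z)[:2] for k in b]);print(c,a,b.round().tolist(),w.mean(0))
E
```

```text
7.8 [0.50186846 0.10801578 0.12298293] [-0.03005136 -0.45109656  0.43376399]
y 3210 [[210.0, 175.0], [284.0, 175.0], [284.0, 219.0], [210.0, 219.0]] [0.50284224 0.10341554]
r 1730 [[298.0, 158.0], [329.0, 156.0], [333.0, 227.0], [302.0, 228.0]] [0.48175189 0.15137162]
```

View pics/w5.png

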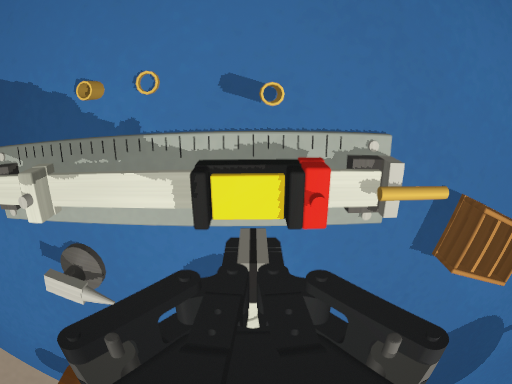

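The slide sits flush against the red stop at about column 301, with a measured centre distance of 52.4 mm. The pad is up and the arm is clear.

```bash
python3 -c "
from workcell import *
print(hand_in())"
```

```text
the job is handed in; nothing more can be done
None
```

I pressed the yellow pad, pushed the slide to the red stop with the pad held down, let the pad spring back up, and handed the job in; the last picture showed the slide flush against the stop, and no verdict came back.

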